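# Fit and hold the D-bore knob on a pressure-washer valve

### The arm

A 6-joint arm with a two-finger parallel gripper is mounted at the origin on the work surface. World frame = base frame: x ahead of the robot, y to its left, z up, the work surface at z = 0. Lengths are in m, angles in rad, forces in N, time in s.
With the tool pointing down it reaches from about 0.25 to 0.775 m from the base axis. Payload 4 kg.
Tool frame: the origin (TCP) lies between the finger pads; the fingertips stand 14 mm ahead of it and the grasp point (between the pads) lies 5 mm behind it; z points along the fingers, y is the line along which they close (so a half turn about z gives the same grasp; the last joint's range is limited). The gripper opens to 85 mm and grips with 20 to 120 N. Pads are 22 mm wide; open, the fingers measure 114 mm over their backs; the gripper's body (76 mm by 85 mm) begins 54 mm behind the grasp point. The pads swing forward as they close: fully open they stand 13 mm farther back than shut.
Start: joints at [1.099, 0.087, 1.371, -0, 1.684, -0.103], TCP at [0.198, 0.513, 0.245] pointing down, gripper open.
Joint ranges: [-3.1, 3.1], [-0.76, 2.03], [0.27, 2.55], [-1.08, 4.22], [0.17, 2.65], [-2.57, 2.57]. Speed limits (rad/s): [2.79, 2.79, 3.14, 3.14, 3.14, 3.14].

### API

Orientations are given as a unit quaternion [x, y, z, w].
In Python, from bench import r gives the robot as it stands.
- The arm moves only by the tool move_arm, never from a script. Its argument "targets" is a list of rows, each a list of 7 numbers: the shift along the tool's x, y, z in mm, then the turn, a rotation vector about the tool's x, y, z in degrees, then the closure, from -1 (fully open) to 1 (shut). A call has 1 to 20 rows; each row is the pose to reach, as a shift and turn from the pose commanded when the call began, along the tool's axes at that moment; what a row does not reach only later rows make up. A row lasts 1/8 s, in which the tool goes at most 62.5 mm and 10.7 degrees, less where a joint would pass 70% of its speed; a pose out of reach is approached as far as the arm can. A call with a gripper value outside its range is refused whole. The fingers move at their own pace and stop on an object; "squeeze" is the grip in N (left out, the last holds). Time passes only in rows, so rows that repeat a pose let the fingers close. It gives the time, the measured TCP pose, the force, the opening and the grip force at its end, in the units of the state.
- r.sense(): the state, without advancing time (a new reading comes with each control period).
- r.get_image(name): name is "side" or "top" or "wrist"; returns a dict with "pixels" (400x640x3 uint8, blue, green, red), "intrinsics" (3x3 intrinsics, pixels), "R" (3x3) and "t" (3): a world point X has camera coordinates R X + t. Camera axes: x right, y down, z forward; pixel columns grow to the right and rows downward; lengths in m; the calibration is good to about 2 mm. A picture is of the moment at which its call begins. There is no depth.
- r.hand_in(): hands the job in; it is judged then, once.
Trained networks look in a picture, given as the dict that the camera call returned (one of the last four; its "shot" number tells which), for a name from the list of things; names that differ only in an ending like _2 or _b are one class to them, and where a whole thing is asked for, a point or a joint stands for the part that bears it (a point fixed in the world has none). Each returns a list of dicts, best first, with "p" (0 to 1); they miss things now and then, are a little off and sometimes report something else, mostly with a low value. They report only what shows in the picture. A call takes as long as a camera call. They do not tell look-alikes from the thing itself.
- r.find_in(picture, query): "box" ([centre column, centre row, width, height] in pixels, round what is visible of it).
The state is a dict: "clock": time; "joint_pos": joint angles; "joint_velocities": joint speeds; "tau": joint torques, N m; "ee_pos": TCP position; "orientation": TCP orientation; "wrist_force": force on the tool from outside, world axes, zero at the start; "torque": the same for the moment, N m; "opening": finger opening in m; "finger_force": force on a finger pad.
Only numpy, scipy, OpenCV 4.12 (cv2) and the standard library are available. Lean on these libraries where they do the work, as an engineer would, in place of code of your own. Each camera call takes 0.05 s, during which the arm holds its last target. There are 200 camera calls.

### The job

Slide the blue carrier with the grey washer valve along its rail until it clicks into the detent at the yellow flag. Then pick up the black selector knob, turn it so that its pointer faces the flat of the brass D-shaped spindle, push it fully onto the spindle and press it down against the spindle's spring to the bottom of its stroke. Finish still pressing, with the fingers on the knob and the carrier still in its detent; leave the tin, the sprayer and the brush where they are.

Things in the scene. Friction and masses are not known exactly. Their poses are not given: they have to be found in the camera images.
- carrier (a joint): blue carrier's position along its rail, m: 0 = loading end, grows along the rail's +y; 0.140 = seated in the detent; end stop 0.180. Starts between 0 and 0.05. Sliding friction about 2 N, it stays where left; a sprung ball resists with up to about 5 N more on the way in (from 0.128 on) and on the way out of the notch, and draws the carrier in from about 3 mm either side
- rail: fixed rail with the carrier, 380 mm long along y, 90 mm wide; origin at the centre of its underside, z up. A yellow upright flag on its +x edge and yellow marks show the fitting station, 70 mm towards +y of the origin: the yellow stripes on the carrier plate's edges line up with them when it is in the detent
- carrier_post (a point): centre of the top of the carrier's black round post, for pinching or pushing: 16 mm diameter, 44 mm tall above the plate, top 78 mm above the shelf. Axes: y along the rail (growing carrier), z up. Plate 90 x 140 mm, top at 34 mm, from 20 mm behind to 120 mm ahead (+y) of the post. Grey valve body 66 mm square, top at 64 mm, centred 80 mm ahead of the post; brass spindle at its centre
- spindle_top (a point): centre of the top of the upright brass D spindle (moves with carrier and spindle); 86 mm above the shelf at rest, 22 mm out of the valve body. Shaft 12 mm in diameter with one flat, 3 mm from the axis, facing this frame's +x; z up; the top 3 mm taper in by 2 mm. A white line on the black disc at its foot marks the flat's side, up to 0.4 rad off the rail's +x; turning takes 0.4 N m
- spindle (a joint): how far the spindle is pushed down into the valve, m: 0 at rest, 0.006 fully down. Spring: 3 N to start, about 8 N fully down; it springs back when let go
- knob: loose black selector knob, 40 to 85 g, upright on the shelf; origin at the centre of its underside, z up. Round skirt 47 mm in diameter, 18 mm high; on it a grip bar 46 mm long (x), 14 mm wide (y), from 18 to 38 mm above the underside. White pointer line on top and end of the bar at +x. It lies left or right of the rail, pointer within 0.9 rad of world +x
- knob_bore (a point): centre of the mouth of the knob's D bore, in its underside; axes as the knob's. Blind bore 14 mm deep, open below, 1 mm clearance all round the spindle; its flat is on the pointer side (+x), so the knob fits when its x points the way of the spindle's x, within about 0.15 rad. Fully on = mouth 14 mm below the spindle top, 8 mm above the valve body (2 mm when fully pressed)
- knob_pointer (a point): a point on the white pointer line: 20 mm along the knob's +x, on the top of its grip bar, 38 mm above the underside; axes as the knob's
- tin: round aluminium tin, 75 mm in diameter, 42 mm high, loose bystander; origin at the centre of its underside. Tin and knob swap places between runs (one left, one right of the rail)
- sprayer: grey trigger sprayer with red trigger and nozzle, loose bystander, body 72 mm in diameter, 215 mm high; origin at the centre of its underside
- brush: wheel brush lying along its x axis, loose bystander: brown bristle head 44 mm thick towards +x, black handle towards -x, 296 mm long; origin on the shelf, below the handle, 56 mm from its end
Things that resemble listed ones, but are neither listed nor needed, are in the scene too. Several things look just like the knob: the one meant starts farthest to the robot's left.

How it is judged:
By the outcome, as a careful person would: the job done as asked, in the order asked, and still so for the second after the job is handed in, while the arm keeps its last pose, push and grip.
It also fails if it takes over 51 s, if anything falls off the work surface, if the arm or the gripper's body presses on something with over 40 N, if the wrist force passes 120 N, or if a joint passes its speed limit or range.

## Working session

There is one attempt and no reset: what is moved stays moved. The work goes in short steps, Python scripts to look and compute and a tool call to move; the robot and the scene stay as the last step left them, time stands still between calls to the robot, and variables do not carry over. Pictures are saved under pics/ and viewed, at most 10 in all, crops included, and the job is handed in when it is done.

Besides the shell and the picture viewer there is one more tool, called after "Emit:" as name([rows], argument=value, ...), one row to a line, values as JSON. move_arm: Moves the arm, as the interface text tells. Its arguments: {"type":"object","properties":{"targets":{"type":"array"},"squeeze":{"type":"number"}},"required":["targets"]}

```bash
mkdir -p pics; cat > h.py <<'E'
import numpy as np, cv2
from scipy.spatial.transform import Rotation as Ro
from bench import r
def ray(P,u,v):
    K=np.array(P["intrinsics"]);R=np.array(P["R"]);t=np.array(P["t"])
    return -R.T@t, R.T@np.linalg.solve(K,[u,v,1.])
def atz(P,u,v,z):
    c,d=ray(P,u,v); return c+d*(z-c[2])/d[2]
def proj(P,X):
    K=np.array(P["intrinsics"]);q=K@(np.array(P["R"])@np.array(X)+np.array(P["t"])); return q[:2]/q[2]
def tooldelta(X):  # world point for TCP -> shift in tool axes mm
    s=r.sense(); return Ro.from_quat(s["orientation"]).inv().apply(np.array(X)-s["ee_pos"])*1000
E
python3 - <<'E'
from h import *
s=r.sense(); print(s["ee_pos"],s["orientation"],s["clock"])
T=r.get_image("top");S=r.get_image("side")
cv2.imwrite("pics/top.png",T["pixels"]);cv2.imwrite("pics/side.png",S["pixels"])
for P,n in((T,"top"),(S,"side")):
    print(n,"cam",ray(P,0,0)[0].round(3))
    for q in("knob","carrier","rail","tin","sprayer","brush","carrier_post","spindle_top"):
        for d in r.find_in(P,q)[:4]:
            u,v=d["box"][:2]; print(q,round(d["p"],2),np.round(d["box"]),atz(P,u,v,.03).round(3))
E
```

```text
[0.19805802 0.51257624 0.24410922] [ 1.83352951e-01  9.83046468e-01 -1.11131174e-03 -3.20037757e-04] 0.0
top cam [ 0.258 -0.098  1.161]
knob 0.81 [243. 215.  17.  14.] [0.463 0.092 0.03 ]
knob 0.59 [172. 234.  20.  16.] [0.419 0.268 0.03 ]
knob 0.57 [213. 234.  21.  20.] [0.416 0.166 0.03 ]
knob 0.56 [208. 284.  18.  18.] [0.294 0.174 0.03 ]
carrier 0.7 [294. 154.  61.  42.] [ 0.62  -0.036  0.03 ]
rail 0.59 [282. 160. 147.  65.] [ 0.604 -0.005  0.03 ]
tin 0.65 [399. 221.  30.  28.] [ 0.442 -0.296  0.03 ]
sprayer 0.92 [494. 189.  56.  46.] [ 0.519 -0.542  0.03 ]
brush 0.87 [423. 110.  32. 108.] [ 0.734 -0.377  0.03 ]
brush 0.67 [280. 158. 151.  68.] [ 0.611 -0.001  0.03 ]
carrier_post 0.9 [292. 152.  61.  48.] [ 0.625 -0.033  0.03 ]
carrier_post 0.18 [397. 219.  30.  29.] [ 0.447 -0.293  0.03 ]
side cam [0.172 0.426 0.698]
knob 0.77 [283. 277.  23.  27.] [0.458 0.104 0.03 ]
knob 0.74 [277. 320.  22.  28.] [0.41  0.186 0.03 ]
knob 0.67 [243. 362.  28.  34.] [0.413 0.28  0.03 ]
knob 0.56 [333. 348.  24.  20.] [0.295 0.174 0.03 ]
carrier 0.56 [261. 203.  55.  53.] [ 0.626 -0.035  0.03 ]
rail 0.56 [254. 231. 104. 129.] [0.585 0.043 0.03 ]
rail 0.4 [398. 101.  35.  78.] [ 0.543 -0.657  0.03 ]
tin 0.63 [379. 176.  26.  31.] [ 0.431 -0.284  0.03 ]
sprayer 0.56 [399. 103.  30.  77.] [ 0.537 -0.651  0.03 ]
brush 0.96 [306. 128.  75.  49.] [ 0.715 -0.358  0.03 ]
carrier_post 0.59 [261. 204.  58.  58.] [ 0.626 -0.033  0.03 ]
carrier_post 0.54 [243. 360.  28.  41.] [0.415 0.277 0.03 ]
spindle_top 0.26 [242. 359.  27.  32.] [0.418 0.277 0.03 ]
```

```bash
python3 - <<'E'
import cv2,numpy as np
a=cv2.imread("pics/top.png")[100:310,140:460];b=cv2.imread("pics/side.png")[150:400,180:430]
cv2.imwrite("pics/a.png",cv2.resize(a,None,fx=2.5,fy=2.5,interpolation=2))
cv2.imwrite("pics/b.png",cv2.resize(b,None,fx=2.4,fy=2.4,interpolation=2))
E
```

```text
(no output)
```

View pics/a.png

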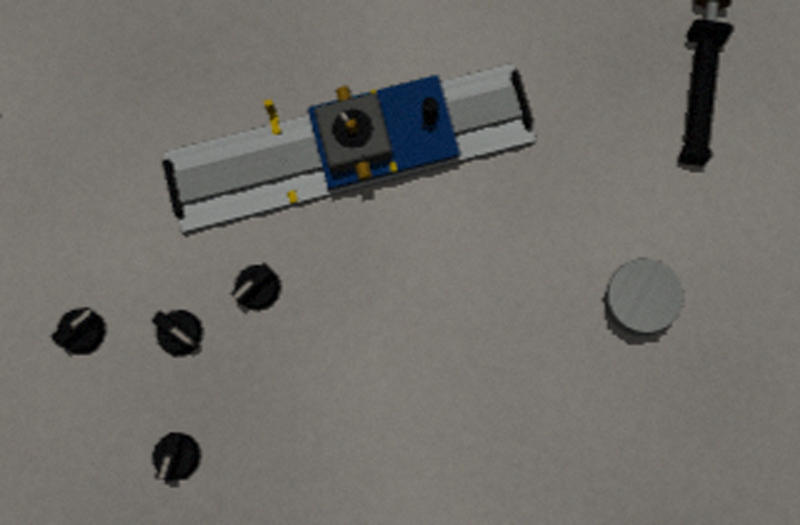

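View pics/b.png

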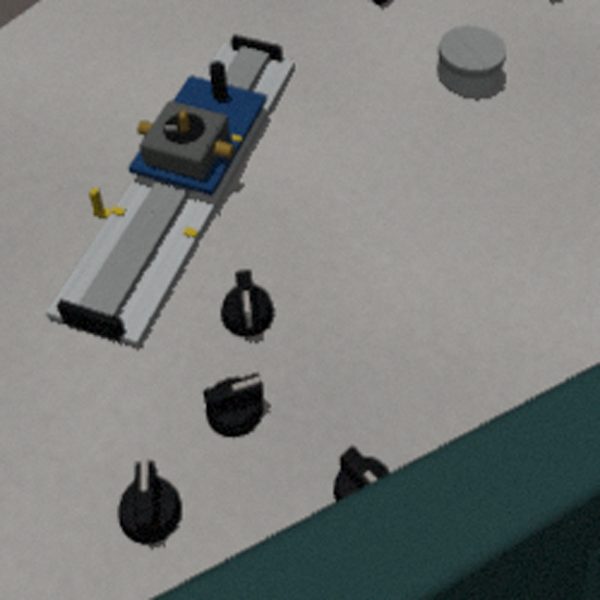

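The top view shows four knobs; the leftmost (top crop 81,331) is the target. Its white line points up and right, so its yaw is about -0.7. The rail is yawed about +0.25, the post top is near top crop (430,104) and side crop (217,67), and the carrier is about 110 mm short of the flag marks.

```bash
python3 - <<'E'
from h import *
T=r.get_image("top");S=r.get_image("side")
t=lambda u,v:(140+u/2.5,100+v/2.5)
s=lambda u,v:(180+u/2.4,150+v/2.4)
print("post",atz(T,*t(430,104),.078),atz(S,*s(217,67),.078))
print("spindle",atz(T,*t(350,124),.086),atz(S,*s(184,113),.086))
for n,p,z in(("m1",(292,196),.02),("m2",(277,127),.02),("s1",(393,166),.034),("s2",(374,92),.034),("eR",(534,140),.015),("eL",(184,232),.015)): print(n,atz(T,*t(*p),z))
print("knob",atz(T,*t(81,331),.009),atz(S,*s(150,510),.012))
print("ptr",atz(T,*t(72,327),.038),atz(T,*t(91,310),.038))
W=r.get_image("wrist");print(ray(W,320,200), r.sense()["ee_pos"])
E
```

```text
post [ 0.63609763 -0.08382423  0.078     ] [ 0.62936551 -0.08005528  0.078     ]
spindle [ 0.61409602 -0.00522166  0.086     ] [ 0.6096645  -0.00540397  0.086     ]
m1 [0.55959533 0.05999404 0.02      ]
m2 [0.63400362 0.07645018 0.02      ]
s1 [ 0.58572018 -0.044636    0.034     ]
s2 [ 0.66549395 -0.02551593  0.034     ]
eR [ 0.61680258 -0.19076287  0.015     ]
eL [0.52470088 0.17104782 0.015     ]
knob [0.42497291 0.27372844 0.009     ] [0.41978687 0.27680481 0.012     ]
ptr [0.42490944 0.27346982 0.038     ] [0.44159602 0.25547338 0.038     ]
(array([0.12496127, 0.54128528, 0.37356937]), array([ 0.27932247, -0.084378  , -0.95682854])) [0.19828084 0.51301082 0.24530956]
```

```bash
python3 - <<'E'
from h import *
s=r.sense();print(s["clock"],Ro.from_quat(s["orientation"]).as_matrix().round(3).tolist())
print(tooldelta([.633,-.082,.17]))
E
```

```text
1.05 [[-0.933, 0.361, -0.0], [0.361, 0.933, 0.0], [0.0, 0.0, -1.0]]
[-619.99968719 -398.27433333   75.28681309]
```

Emit:
move_arm([
  [-620, -398, 75, 0, 0, 54.5, -1],
  [-620, -398, 75, 0, 0, 54.5, -1],
  [-620, -398, 75, 0, 0, 54.5, -1],
  [-620, -398, 75, 0, 0, 54.5, -1],
  [-620, -398, 75, 0, 0, 54.5, -1],
  [-620, -398, 75, 0, 0, 54.5, -1],
  [-620, -398, 75, 0, 0, 54.5, -1],
  [-620, -398, 75, 0, 0, 54.5, -1],
  [-620, -398, 75, 0, 0, 54.5, -1],
  [-620, -398, 75, 0, 0, 54.5, -1],
  [-620, -398, 75, 0, 0, 54.5, -1],
  [-620, -398, 75, 0, 0, 54.5, -1],
  [-620, -398, 75, 0, 0, 54.5, -1],
  [-620, -398, 75, 0, 0, 54.5, -1],
  [-620, -398, 75, 0, 0, 54.5, -1],
])

```text
clock: 2.92
ee_pos: [0.6328, -0.0804, 0.171]
orientation: [0.612, 0.79, 0.0, 0.0]
wrist_force: [-0.6, -0.7, -0.5]
opening: 0.0854
finger_force: 0.0
```

```bash
python3 - <<'E'
from h import *
s=r.sense();print(s["clock"],s["ee_pos"],Ro.from_quat(s["orientation"]).as_matrix().round(3).tolist())
W=r.get_image("wrist");cv2.imwrite("pics/w1.png",W["pixels"])
yaw=.25;y=np.array([-np.sin(yaw),np.cos(yaw)])
p=np.array([.633,-.082])
print("exp post",proj(W,[*p,.078]),"spindle",proj(W,[*(p+.08*y),.086]))
E
```

```text
2.925 [ 0.63279271 -0.08042552  0.17098185] [[-0.25, 0.968, 0.001], [0.968, 0.25, 0.0], [0.0, 0.001, -1.0]]
exp post [314.05316544 215.56092966] spindle [314.3962261  105.30136529]
```

View pics/w1.png

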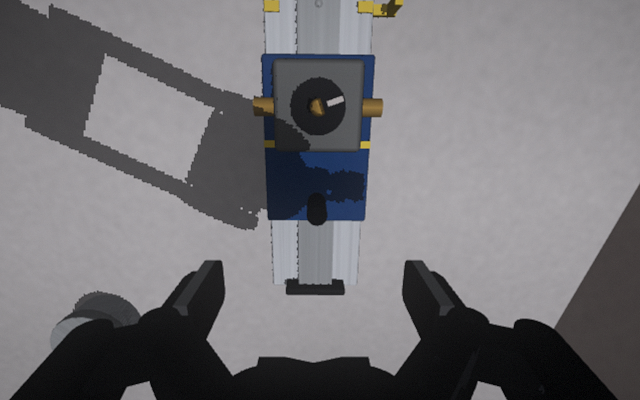

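The wrist view shows the rail upright in the image. The post top is at about (317,213), the white line runs from (328,104) to (343,99), the stripes are on row 145 and the flag marks on row 5.

```bash
python3 - <<'E'
from h import *
W=r.get_image("wrist")
print("post",atz(W,317,214,.078),"spindle",atz(W,316,106,.086), "disc",atz(W,318,106,.065))
a=atz(W,328,104,.065);b=atz(W,343,99,.065);d=b-a;print("line",a,b,np.arctan2(d[1],d[0]))
e=b-atz(W,318,106,.065);print(np.arctan2(e[1],e[0]))
s=(atz(W,365,145,.034)+atz(W,270,145,.034))/2
for z in(.016,.022,.034):
    m=(atz(W,365,5,z)+atz(W,270,5,z))/2; print(z,m-s,np.linalg.norm((m-s)[:2]))
A=atz(W,263,56,.034);B=atz(W,267,219,.034);print("plate L edge",A,B)
A=atz(W,374,56,.034);B=atz(W,364,219,.034);print("plate R edge",A,B)
g=cv2.cvtColor(W["pixels"],7)[85:125,300:352];
ys,xs=np.nonzero(g>170);print(xs+300,ys+85)
for z in(.055,): print(tooldelta([*atz(W,317,214,.078)[:2],z]))
E
```

```text
post [ 0.63492462 -0.0802264   0.078     ] spindle [ 0.61437939 -0.00460605  0.086     ] disc [ 0.61599377 -0.00420118  0.065     ]
line [ 0.62264658 -0.00106747  0.065     ] [0.63220139 0.00492409 0.065     ] 0.5600887609723488
0.5127874269084804
0.016 [-0.02725266  0.10517442 -0.018     ] 0.10864790093200283
0.022 [-0.02692716  0.10357712 -0.012     ] 0.10702005679711367
0.034 [-0.02627618  0.10038252  0.        ] 0.10376458345824568
plate L edge [0.56529867 0.02128802 0.034     ] [ 0.59624944 -0.1112726   0.034     ]
plate R edge [0.64951899 0.04296177 0.034     ] [ 0.68243429 -0.08915744  0.034     ]
[341 342 340 328] [ 97 100 101 104]
[ -0.29486107   1.94066845 116.15483808]
```

Emit:
move_arm([
  [0, 2, 40, 0, 0, 0, -1],
  [0, 2, 85, 0, 0, 0, -1],
  [0, 2, 110, 0, 0, 0, -1],
  [0, 2, 114, 0, 0, 0, -1],
  [0, 2, 114, 0, 0, 0, 1],
  [0, 2, 114, 0, 0, 0, 1],
  [0, 2, 114, 0, 0, 0, 1],
  [0, 2, 114, 0, 0, 0, 1],
  [0, 2, 114, 0, 0, 0, 1],
  [0, 2, 114, 0, 0, 0, 1],
  [0, 2, 114, 0, 0, 0, 1],
], squeeze=35)

```text
clock: 4.4
ee_pos: [0.6358, -0.0813, 0.0574]
orientation: [0.613, 0.79, 0.001, 0.001]
wrist_force: [1.4, 1.1, 4.7]
opening: 0.0148
finger_force: 34.4
```

Emit:
move_arm([
  [8, 0, 0, 0, 0, 0, 1],
  [18, 0, 0, 0, 0, 0, 1],
  [28, 0, 0, 0, 0, 0, 1],
  [38, 0, 0, 0, 0, 0, 1],
  [48, 0, 0, 0, 0, 0, 1],
  [58, 0, 0, 0, 0, 0, 1],
  [68, 0, 0, 0, 0, 0, 1],
  [78, 0, 0, 0, 0, 0, 1],
  [86, 0, 0, 0, 0, 0, 1],
  [92, 0, 0, 0, 0, 0, 1],
  [97, 0, 0, 0, 0, 0, 1],
  [101, 0, 0, 0, 0, 0, 1],
  [104, 0, 0, 0, 0, 0, 1],
  [107, 0, 0, 0, 0, 0, 1],
  [107, 0, 0, 0, 0, 0, 1],
  [107, 0, 0, 0, 0, 0, 1],
])

```text
clock: 6.4
ee_pos: [0.6099, 0.023, 0.0574]
orientation: [0.613, 0.79, 0.001, 0.001]
wrist_force: [4.3, 0.7, 5.2]
opening: 0.0151
finger_force: 34.7
```

```bash
python3 - <<'E'
from h import *
s=r.sense();print(s["wrist_force"],s["opening"])
W=r.get_image("wrist");T=r.get_image("top");S=r.get_image("side")
c=[cv2.resize(T["pixels"][120:190,210:310],(800,300),interpolation=2)[:, :500] if 0 else cv2.resize(T["pixels"][125:200,220:320],(400,300),interpolation=2),cv2.resize(S["pixels"][180:270,190:310],(400,300),interpolation=2)]
w=cv2.resize(W["pixels"][0:240,120:520],(400,240))
cv2.imwrite("pics/d.png",np.vstack([np.hstack(c),np.hstack([w,w*0])]))
E
```

```text
[4.33834025 0.73885054 5.17563345] 0.01505965038432861
```

View pics/d.png

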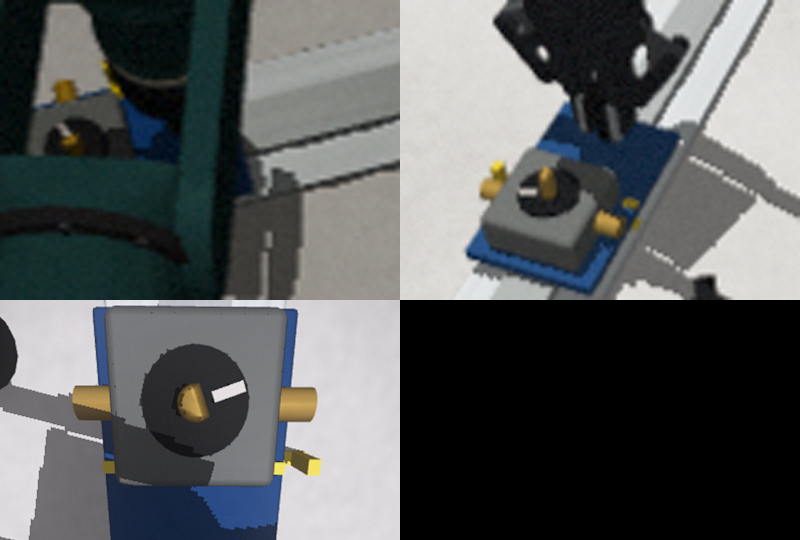

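The close view shows the stripes just about level with the flag marks, at crop row 467. The white line runs from (333,96) to (366,85) in the full image. I'll open and rise to check.

```bash
python3 - <<'E'
from h import *
W=r.get_image("wrist")
for z in(.064,.066):
    im=W["pixels"].astype(int)[70:115,325:375]; m=(im.min(2)>150)
    ys,xs=np.nonzero(m); P=np.array([atz(W,x+325,y+70,z)[:2] for x,y in zip(xs,ys)])
    c=P.mean(0);w,v=np.linalg.eigh(np.cov((P-c).T));d=v[:,1];dc=atz(W,315,100,z)[:2]
    print(len(xs),c,np.arctan2(d[1],d[0]),"from disc",np.arctan2(*(c-dc)[::-1]),dc)
    g=W["pixels"].astype(int);
E
```

```text
385 [0.60100826 0.10677198] -2.5651256398920124 from disc 0.5003378042352442 [0.58974252 0.10061254]
385 [0.60081162 0.10663284] -2.565125639892013 from disc 0.5003378042352351 [0.58973117 0.10057469]
```

Emit:
move_arm([
  [0, 0, 0, 0, 0, 0, -1],
  [0, 0, 0, 0, 0, 0, -1],
  [0, 0, 0, 0, 0, 0, -1],
  [0, 0, 0, 0, 0, 0, -1],
  [0, 0, 0, 0, 0, 0, -1],
  [0, 0, -50, 0, 0, 0, -1],
  [-20, 0, -110, 0, 0, 0, -1],
  [-20, 0, -110, 0, 0, 0, -1],
  [-20, 0, -110, 0, 0, 0, -1],
])

```text
clock: 7.72
ee_pos: [0.6134, 0.003, 0.1664]
orientation: [0.613, 0.79, 0.0, 0.0]
wrist_force: [-1.5, 0.4, 0.7]
opening: 0.0855
finger_force: 0.0
```

```bash
python3 - <<'E'
from h import *
W=r.get_image("wrist");cv2.imwrite("pics/e.png",W["pixels"][:260]);print(r.sense()["ee_pos"])
im=W["pixels"].astype(int); ye=((im[...,2]>150)&(im[...,1]>130)&(im[...,0]<110)).astype(np.uint8)
n,l,st,ce=cv2.connectedComponentsWithStats(ye)
for i in range(1,n):
    if st[i,4]>8: print(st[i],ce[i].round(1),atz(W,*ce[i],.034).round(4))
E
```

```text
[0.612634   0.00325038 0.1648712 ]
[360 112  15  10  94] [367. 117.] [0.6378 0.0809 0.034 ]
[385 112   8  11  73] [388.6 117. ] [0.6549 0.0852 0.034 ]
```

View pics/e.png

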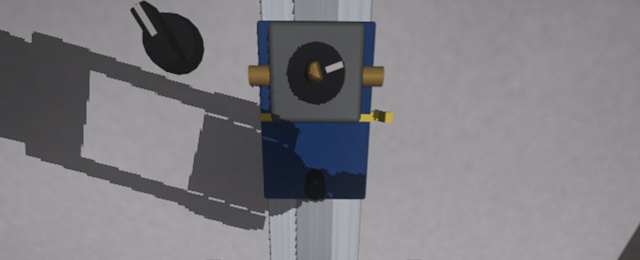

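The stripes and the flag marks line up on row 117, so the carrier is seated. Next is the leftmost knob.

```bash
cat >> h.py <<'E'
def spindle_yaw(W,u0,v0,w):
    im=W["pixels"].astype(int)[v0-w:v0+w,u0-w:u0+w]
    m=(im.min(2)>150).astype(np.uint8)
    n,l,st,ce=cv2.connectedComponentsWithStats(m)
    i=1+np.argmax(st[1:,4]); ys,xs=np.nonzero(l==i)
    P=np.array([atz(W,x+u0-w,y+v0-w,.065)[:2] for x,y in zip(xs,ys)]);c=P.mean(0)
    d=np.linalg.eigh(np.cov((P-c).T))[1][:,1]; return len(xs),c,np.arctan2(d[1],d[0])
E
python3 - <<'E'
from h import *
W=r.get_image("wrist")
print(spindle_yaw(W,316,73,31))
im=W["pixels"].astype(int)[40:106,280:352]
m=((im.max(2)<62)).astype(np.uint8); n,l,st,ce=cv2.connectedComponentsWithStats(m); print(st[1:][st[1:,4]>50].tolist())
print("sp",atz(W,315,72,.065),tooldelta([.422,.275,.16]))
E
```

```text
(77, array([0.60078358, 0.10666835]), np.float64(-2.563795131249192))
[[8, 2, 59, 64, 2606]]
sp [0.58793678 0.10036121 0.065     ] [ 310.39224333 -116.84924589    4.99299731]
```

Emit:
move_arm([
  [310, -117, 5, 0, 0, -30, -1],
  [310, -117, 5, 0, 0, -30, -1],
  [310, -117, 5, 0, 0, -30, -1],
  [310, -117, 5, 0, 0, -30, -1],
  [310, -117, 5, 0, 0, -30, -1],
  [310, -117, 5, 0, 0, -30, -1],
  [310, -117, 5, 0, 0, -30, -1],
  [310, -117, 5, 0, 0, -30, -1],
  [310, -117, 5, 0, 0, -30, -1],
])

```text
clock: 8.95
ee_pos: [0.4241, 0.2731, 0.1611]
orientation: [0.389, 0.921, -0.0, 0.0]
wrist_force: [-0.5, -0.4, -0.0]
opening: 0.0853
finger_force: 0.0
```

```bash
python3 - <<'E'
from h import *
W=r.get_image("wrist");print(r.sense()["ee_pos"],r.sense()["orientation"])
print(proj(W,[.422,.275,.038]))
for d in r.find_in(W,"knob"): print(d)
u,v=proj(W,[.422,.275,.038]).astype(int)
cv2.imwrite("pics/f.png",cv2.resize(W["pixels"][max(v-90,0):v+90,u-120:u+120],None,fx=3,fy=3,interpolation=2));print(u-120,max(v-90,0))
E
```

```text
[0.42412054 0.27320934 0.16119856] [ 3.88844360e-01  9.21303449e-01 -1.21281656e-04  5.36590710e-05]
[313.63172755 199.03860458]
{'box': [231.5, 335.9, 44.4, 58.7], 'p': 0.94}
{'box': [246.6, 254.9, 46.0, 47.5], 'p': 0.74}
{'box': [135.8, 175.3, 68.1, 57.3], 'p': 0.72}
{'box': [316.6, 196.7, 48.5, 62.8], 'p': 0.6}
193 109
```

View pics/f.png

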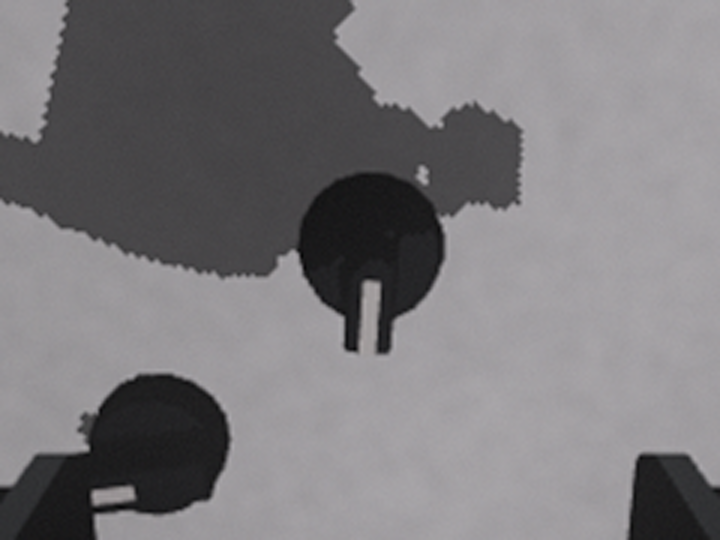

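```bash
python3 - <<'E'
from h import *
W=r.get_image("wrist")
f=lambda u,v:(193+u/3,109+v/3)
a=atz(W,*f(372,282),.038);b=atz(W,*f(368,353),.038);d=b-a
print("ptr",a,b,np.arctan2(d[1],d[0]),np.linalg.norm(d))
b2=atz(W,*f(368,350),.038)
for z in(.005,.018): print("skirt",z,atz(W,*f(372,247),z))
print("center from tip",b-.023*d/np.linalg.norm(d))
for n,p in(("tip",b),("cen",b-.023*d/np.linalg.norm(d)),("skirt",atz(W,*f(372,247),.012)),("other",atz(W,*f(158,442),.012)),("inner",a)):
    print(n,tooldelta(p).round(1))
R=Ro.from_quat(r.sense()["orientation"]).as_matrix(); print("toolx yaw",np.arctan2(R[1,0],R[0,0]))
E
```

```text
ptr [0.42645527 0.2747115  0.038     ] [0.44083495 0.25836621 0.038     ] -0.8492857209405189 0.02177024523857141
skirt 0.005 [0.42583021 0.2759133  0.005     ]
skirt 0.018 [0.42322769 0.27834729 0.018     ]
center from tip [0.425643   0.27563481 0.038     ]
tip [-22.7   1.6 123.3]
cen [  0.3   2.7 123.3]
skirt [  2.3   3.  149.3]
other [-64.8 -68.  149.3]
inner [ -0.9   2.7 123.3]
toolx yaw 2.3433312601247853
```

Emit:
move_arm([
  [0.5, 2.7, 40, 0, 0, 3, -1],
  [0.5, 2.7, 80, 0, 0, 3, -1],
  [0.5, 2.7, 110, 0, 0, 3, -1],
  [0.5, 2.7, 126, 0, 0, 3, -1],
  [0.5, 2.7, 126, 0, 0, 3, -1],
  [0.5, 2.7, 126, 0, 0, 3, 1],
  [0.5, 2.7, 126, 0, 0, 3, 1],
  [0.5, 2.7, 126, 0, 0, 3, 1],
  [0.5, 2.7, 126, 0, 0, 3, 1],
  [0.5, 2.7, 126, 0, 0, 3, 1],
  [0.5, 2.7, 126, 0, 0, 3, 1],
  [0.5, 2.7, 126, 0, 0, 3, 1],
], squeeze=60)

```text
clock: 10.6
ee_pos: [0.4253, 0.2769, 0.0361]
orientation: [0.412, 0.911, 0.001, 0.0]
wrist_force: [0.0, -0.8, 5.4]
opening: 0.0122
finger_force: 62.6
```

Emit:
move_arm([
  [0, 0, -50, 0, 0, 0, 1],
  [0, 0, -110, 0, 0, 0, 1],
  [-50, 2, -110, 0, 0, -10, 1],
  [-100, 3, -110, 0, 0, -20, 1],
  [-150, 5, -110, 0, 0, -30, 1],
  [-200, 6, -110, 0, 0, -40, 1],
  [-241, 7, -110, 0, 0, -50, 1],
  [-241, 7, -110, 0, 0, -60, 1],
  [-241, 7, -110, 0, 0, -70, 1],
  [-241, 7, -110, 0, 0, -80, 1],
  [-241, 7, -110, 0, 0, -80.5, 1],
  [-241, 7, -110, 0, 0, -80.5, 1],
  [-241, 7, -110, 0, 0, -80.5, 1],
  [-241, 7, -110, 0, 0, -80.5, 1],
])

```text
clock: 12.35
ee_pos: [0.5893, 0.1004, 0.1453]
orientation: [-0.274, 0.962, 0.0, 0.0]
wrist_force: [-0.3, -0.5, -0.7]
opening: 0.0126
finger_force: 61.8
```

```bash
python3 - <<'E'
from h import *
s=r.sense();print(s["ee_pos"],s["joint_pos"][5],s["wrist_force"]);R=Ro.from_quat(s["orientation"]).as_matrix();print("knob yaw by tool",np.arctan2(-R[1,0],-R[0,0]),R[:,2])
W=r.get_image("wrist");S=r.get_image("side");p=np.array(s["ee_pos"]);print(proj(W,p))
a=cv2.resize(W["pixels"],(640,400));b=S["pixels"][110:270,180:340]
print(proj(S,[.59,.1006,.086]),proj(S,p-[0,0,.035]))
cv2.imwrite("pics/g.png",a); cv2.imwrite("pics/g2.png",cv2.resize(b,None,fx=3.5,fy=3.5,interpolation=2))
E
```

```text
[0.58927302 0.10041694 0.14526582] -2.0525644048527614 [-0.30198513 -0.5163695  -0.66624759]
knob yaw by tool 0.5556677932871308 [-1.24801646e-05  1.00387944e-04 -9.99999995e-01]
[311.59050005 279.35755542]
[231.40684166 231.00906984] [229.91101016 223.53393386]
```

View pics/g.png

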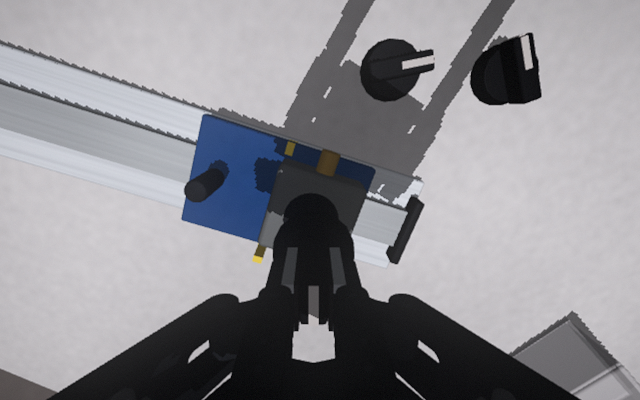

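View pics/g2.png

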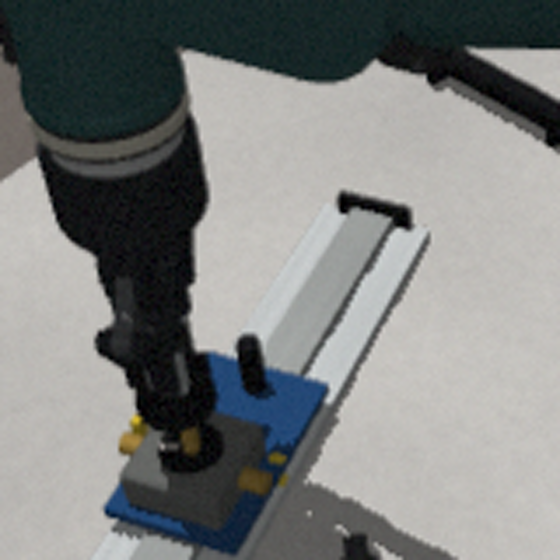

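The wrist view shows the knob held with its pointer line vertical at (314,300) and the skirt front edge at about (319,193). The side view shows it just above the spindle. I'll check how the knob sits in the grip.

```bash
python3 - <<'E'
from h import *
s=r.sense();W=r.get_image("wrist");R=Ro.from_quat(s["orientation"]).as_matrix();p=np.array(s["ee_pos"])
g=W["pixels"].max(2); 
for v in range(188,240,6):
    xs=np.nonzero(g[v,270:370]<40)[0]; print(v,(xs.min()+270,xs.max()+270) if len(xs) else None,end=" ")
print()
def pred(dx,dy):
    th=np.linspace(0,6.283,200);Q=[]
    for z in(-.0355,-.0175):
        for t in th: Q.append(proj(W,p+R@[dx+.0235*np.cos(t),dy+.0235*np.sin(t),0]+[0,0,z]))
    Q=np.array(Q); im=np.zeros((400,640),np.uint8);cv2.fillConvexPoly(im,cv2.convexHull(Q.astype(np.float32)).astype(int),1);return im
im0=(g<40)
for v in range(188,240,6):
    xs=np.nonzero(pred(0,0)[v])[0]; print(v,(xs.min(),xs.max()) if len(xs) else None,end=" ")
best=[]
for dx in np.arange(-.005,.006,.001):
    for dy in np.arange(-.003,.0035,.001):
        m=pred(dx,dy); best.append(((m[185:226,275:365]!=im0[185:226,275:365]).sum(),round(dx*1e3),round(dy*1e3)))
print(sorted(best)[:5])
# pointer line
w=(W["pixels"].min(2)[285:322,305:325]>110);ys,xs=np.nonzero(w)
P=np.array([R.T@(atz(W,x+305,y+285,p[2]+.0025)-p) for x,y in zip(xs,ys)]);c=P.mean(0);d=np.linalg.eigh(np.cov((P[:,:2]-c[:2]).T))[1][:,1]
print("line in tool",c*1e3,d,len(xs))
E
```

```text
188 None 194 (np.int64(301), np.int64(320)) 200 (np.int64(291), np.int64(330)) 206 (np.int64(287), np.int64(334)) 212 (np.int64(284), np.int64(337)) 218 (np.int64(284), np.int64(338)) 224 (np.int64(283), np.int64(344)) 230 (np.int64(279), np.int64(348)) 236 (np.int64(276), np.int64(349)) 
188 None 194 None 200 None 206 None 212 (np.int64(292), np.int64(331)) 218 (np.int64(284), np.int64(339)) 224 (np.int64(278), np.int64(345)) 230 (np.int64(274), np.int64(349)) 236 (np.int64(273), np.int64(350)) [(np.int64(450), 5, -2), (np.int64(450), 5, -1), (np.int64(461), 5, -3), (np.int64(465), 5, 0), (np.int64(490), 5, 1)]
line in tool [-19.98063849   0.3273476   -2.49780181] [-0.42294797  0.90615397] 67
```

```bash
python3 - <<'E'
from h import *
s=r.sense();W=r.get_image("wrist");R=Ro.from_quat(s["orientation"]).as_matrix();p=np.array(s["ee_pos"])
g=W["pixels"].max(2)
L=[];
for v in range(193,216,1):
    xs=np.nonzero(g[v,270:360]<40)[0]+270
    if len(xs): L+= [xs.min()-.5,v],[xs.max()+.5,v]
L=np.array(L).reshape(-1,2)
P=np.array([(R.T@(atz(W,u,v,.065)-p))[:2] for u,v in L])
from scipy.optimize import least_squares
f=least_squares(lambda q:np.hypot(P[:,0]-q[0],P[:,1]-q[1])-q[2],[0,0,.02],loss="soft_l1",f_scale=.0005)
print("disc centre in tool mm, radius",f.x*1e3,np.abs(f.fun).mean()*1e3)
print("world",(p+R@[f.x[0],f.x[1],0]))
# knob skirt top rim sides
for v in(226,232,238,244,250):
    xs=np.nonzero(g[v,250:370]<40)[0]+250;print(v,xs.min(),xs.max(),[(R.T@(atz(W,u,v,p[2]-.0175)-p))[:2].round(4).tolist() for u in(xs.min(),xs.max())])
E
```

```text
disc centre in tool mm, radius [ 0.68963198 -1.19072087 19.81051688] 0.15505680657012225
world [0.58937586 0.09901094 0.14541454]
226 281 346 [[0.0202, -0.0155], [0.0202, 0.0174]]
232 278 348 [[0.0169, -0.0172], [0.0169, 0.0186]]
238 275 351 [[0.0136, -0.0188], [0.0135, 0.0202]]
244 274 352 [[0.0102, -0.0195], [0.0102, 0.0208]]
250 273 352 [[0.0068, -0.0201], [0.0068, 0.021]]
```

Emit:
move_arm([
  [0.5, -1.9, 10, 0, 0, 0, 1],
  [0.5, -1.9, 20, 0, 0, 0, 1],
  [0.5, -1.9, 24, 0, 0, 0, 1],
  [0.5, -1.9, 26, 0, 0, 0, 1],
  [0.5, -1.9, 28, 0, 0, 0, 1],
  [0.5, -1.9, 28, 0, 0, 0, 1],
])

```text
clock: 13.3
ee_pos: [0.5899, 0.0985, 0.1174]
orientation: [-0.275, 0.962, 0.0, 0.0]
wrist_force: [0.0, -0.5, -0.4]
opening: 0.0122
finger_force: 61.8
```

Emit:
move_arm([
  [0, 0, 2, 0, 0, 0, 1],
  [0, 0, 4, 0, 0, 0, 1],
  [0, 0, 6, 0, 0, 0, 1],
  [0, 0, 8, 0, 0, 0, 1],
  [0, 0, 8, 0, 0, 0, 1],
])

```text
clock: 13.92
ee_pos: [0.5897, 0.0985, 0.109]
orientation: [-0.275, 0.962, 0.0, -0.0]
wrist_force: [-1.0, -0.1, -0.9]
opening: 0.0125
finger_force: 61.8
```

Sliding on freely. Now the press.

Emit:
move_arm([
  [0, 0, 2, 0, 0, 0, 1],
  [0, 0, 4, 0, 0, 0, 1],
  [0, 0, 5, 0, 0, 0, 1],
  [0, 0, 6, 0, 0, 0, 1],
  [0, 0, 6, 0, 0, 0, 1],
])

```text
clock: 14.55
ee_pos: [0.5902, 0.0985, 0.1041]
orientation: [-0.275, 0.962, -0.0, 0.001]
wrist_force: [-1.7, 0.2, 5.2]
opening: 0.0126
finger_force: 62.5
```

Emit:
move_arm([
  [0, 0, 1, 0, 0, 0, 1],
  [0, 0, 2, 0, 0, 0, 1],
  [0, 0, 3, 0, 0, 0, 1],
  [0, 0, 3, 0, 0, 0, 1],
])

```text
clock: 15.05
ee_pos: [0.5902, 0.0985, 0.1018]
orientation: [-0.275, 0.962, -0.0, 0.001]
wrist_force: [-2.3, 0.1, 8.0]
opening: 0.0125
finger_force: 63.0
```

Emit:
move_arm([
  [0, 0, 1, 0, 0, 0, 1],
  [0, 0, 2, 0, 0, 0, 1],
  [0, 0, 2, 0, 0, 0, 1],
])

```text
clock: 15.42
ee_pos: [0.5904, 0.0985, 0.1017]
orientation: [-0.275, 0.962, -0.0, 0.001]
wrist_force: [-5.2, -0.1, 14.0]
opening: 0.0127
finger_force: 63.8
```

```bash
python3 - <<'E'
from h import *
s=r.sense();print(s["wrist_force"],s["ee_pos"])
W=r.get_image("wrist");S=r.get_image("side")
a=cv2.resize(W["pixels"][120:360,140:500],(480,320),interpolation=2);b=cv2.resize(S["pixels"][190:270,190:270],(320,320),interpolation=2)
cv2.imwrite("pics/k.png",np.hstack([a,b]))
E
```

```text
[-5.2295287  -0.08880298 13.96384058] [0.59037079 0.09853741 0.10165555]
```

View pics/k.png

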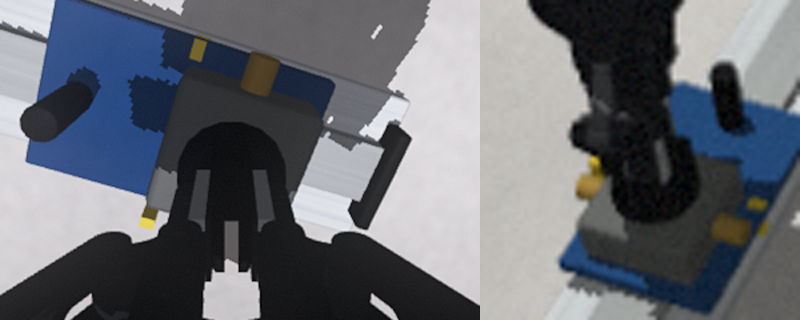

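The knob sits right down on the valve, with its white line at (231,240). The carrier's stripe and the rail mark line up, at (757,203) and (763,228).

```bash
python3 -c "
from bench import r
print(r.hand_in())"
```

```text
the job is handed in; nothing more can be done
None
```

The carrier is in its detent at the yellow flag and the knob is on the spindle, held down at the bottom of its stroke with about 14 N; the job was handed in at about 15.5 s, and I don't have the verdict.

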